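# Slide the orange scraper into its dock

### The job

Put the orange-handled scraper away: slide its flat steel blade, front edge first, fully home into the slot of the grey dock with the orange stripe, so that it lies flat and in line with the slot with the front of its handle up against the dock, and let go of it there. Leave the blue-handled scraper where it lies.

Things in the scene. Friction and masses are not known exactly. Their poses are not given: they have to be found in the camera images.
- orange_scraper: Loose flat scraper, orange block handle, steel blade; 195 mm long, 0.1 to 0.2 kg, lying on the table. Origin: underside of the handle at its middle; x along the tool to the blade, z up. Handle x -60 to +60 mm, 30 mm wide (y), 32 mm high; grip it across its flat sides, best near x = +20 mm, where it balances. Dark neck to x = 83, then blade to x = 135 mm, 60 mm wide, 3 mm thick.
- orange_scraper_edge (a point): Middle of the front edge of the orange scraper's blade, at (135, 0, 16) mm in the scraper's frame, same axes. Blade and neck are level, 16 mm above the handle's underside; the thickest part before the handle is 10 mm, the widest 60 mm.
- blue_scraper: A scraper of just the same shape, size and frame, but with a blue handle, lying loose on the table; not to be moved.
- dock: Grey plastic block fixed on the table, 95 mm deep (x), 120 mm wide (y), 38 mm high, orange stripe across its top near the mouth; a screw ear on each side, 5 mm high, out to 83 mm from the middle. Origin: centre of its underside; x points straight into the slot, z up. The front face with the slot is at x = -47.5 mm.
- dock_mouth (a point): Centre of the slot's mouth, 16 mm above the table; axes as the dock's. Slot closed above and at the sides: 88 mm wide, 22 mm high (5 to 27 mm above the table), 85 mm deep. A scraper lying flat on the table has its blade at the slot's mid height; the handle is too high to enter and stops against the front face with the blade 75 mm in.

How it is judged:
By the outcome, as a careful person would: the job done as asked, in the order asked, and still so for the second after the job is handed in, with the robot touching nothing.
It also fails if it takes over 38 s, if anything falls off the work surface, if the arm or the gripper's body presses on something with over 40 N, if the wrist force passes 120 N, or if a joint passes its speed limit or range.

### The arm

A 7-joint arm with a two-finger parallel gripper is mounted at the origin on a cart in front of the work surface, level with it; the furniture and walls round the work are solid. World frame = base frame: x ahead of the robot, y to its left, z up, the work surface at z = 0. Lengths are in m, angles in rad, forces in N, time in s.
With the tool pointing down it reaches from about 0.425 to 0.975 m from the base axis. Payload 16.7 kg.
Tool frame: the origin (TCP) lies where the fingers leave the gripper's body, on its centre line; the fingertips stand 73 mm ahead of it and the grasp point (between the pads) lies ahead of it (bot.pinch_z is the z of the grasp point in the tool frame, in m); z points along the fingers, y is the direction in which the jaws open and shut (so a half turn about z gives the same grasp; the last joint's range is limited). The gripper opens to 85 mm and grips with 20 to 120 N. Pads are 22 mm wide; open, the fingers measure 114 mm over their backs; the gripper's body (76 mm by 85 mm) begins 54 mm behind the grasp point. The pads swing forward as they close: fully open they stand 13 mm farther back than shut.
Start: joints at [1.063, 0.426, 0.074, 1.606, -0.034, 1.111, -0.067], TCP at [0.236, -0.632, 0.304] pointing down, gripper open.
Joint ranges: [-2.85, 2.85], [-0.5, 2.14], [-1.23, 1.37], [0.21, 2.46], [-1.02, 4.16], [0.16, 2.05], [-2.73, 2.73]. Speed limits (rad/s): [1.89, 1.89, 2.39, 2.39, 3.01, 3.01, 3.01].

### API

Orientations are given as a unit quaternion [x, y, z, w].
In Python, from rig import bot, viewer, hand_in gives the robot as it stands.
- The arm moves only by the tool send_rows, never from a script. Its argument "steps" is a list that holds one entry, the list of rows, each a list of 7 numbers: the shift along the tool's x, y, z in m, then the turn, a rotation vector about the tool's x, y, z in degrees, then the closure, from -1 (fully open) to 1 (shut), so that 0 is half open. In form: [[[dx, dy, dz, ax, ay, az, grip], ...]]. A call has 1 to 10 rows; each row shifts and turns the commanded pose from where the row before left it, along the tool's axes as they then stand; what a row does not reach is not made up. A row lasts 1/12 s, in which the tool goes at most 41.7 mm and 7.16 degrees, less where a joint would pass 70% of its speed; a pose out of reach is approached as far as the arm can. A call is refused whole if a number of a shift passes 0.0417 or a number of a turn 7.16, either way. A call with a gripper value outside its range is refused whole. The fingers move at their own pace and stop on an object; "newtons" is the grip in N (left out, the last holds). Time passes only in rows, so rows that do not move let the fingers close. It gives the time, the measured TCP pose, the force and the opening at its end, in the units of the state.
- bot.get_state(): the state, without advancing time (a new reading comes with each control period).
- viewer.read_camera(name): name is "scene" or "top" or "wrist"; returns a dict with "img" (420x560x3 uint8, red, green, blue), "range_z" (420x560 float32, m along the optical axis (not along the pixel's ray), 0 where there is no reading), "vertical_fov" (degrees; the focal length in pixels is half the picture's height over the tangent of half this angle, whatever the lens; pixels are square), "cx", "cy" (the principal point, pixels), "rvec" (rotation vector, rad) and "tvec" (3), from world to camera coordinates, as OpenCV has them; the wrist camera has in their place "mount" (4x4, takes a point from camera to tool coordinates, whose origin is the TCP and whose axes are the flange's). Camera axes: x right, y down, z forward; pixel columns grow to the right and rows downward; lengths in m; the calibration is good to about 2 mm. A picture is of the moment at which its call begins: read the wrist's pose just before it.
- hand_in(): hands the job in, once; it reports no verdict.
The state is a dict: "time": time; "joint_positions": joint angles; "joint_velocities": joint speeds; "tau": joint torques, N m; "position": TCP position; "tcp_rot": TCP orientation; "force": force on the tool from outside, world axes, zero at the start; "ft_torque": the same for the moment, N m; "width": opening from 0.0 (shut) to 1.0 (fully open).
Only numpy, scipy, OpenCV 4.12 (cv2) and the standard library are available. Lean on these libraries where they do the work, as an engineer would, in place of code of your own. Each camera call takes 0.05 s, during which the arm holds its last target. There are 200 camera calls.

## Working session

There is one attempt and no reset: what is moved stays moved. The work goes in short steps, Python scripts to look and compute and a tool call to move; the robot and the scene stay as the last step left them, time stands still between calls to the robot, and variables do not carry over. Pictures are saved under pics/ and viewed, about 8 in all and at most 12, crops included, and the job is handed in when it is done.

Besides the shell and the picture viewer there is one more tool, called after "Call:" in YAML: its name, and indented under it one key for each argument. send_rows: Moves the arm, as the interface text tells. Its arguments: {"type":"object","properties":{"steps":{"type":"array"},"newtons":{"type":"number"}},"required":["steps"]}

```bash
mkdir -p pics; cat > h.py <<'E'
import numpy as np, cv2
from scipy.spatial.transform import Rotation as R
from rig import bot, viewer, hand_in
def cam(n):
    s=bot.get_state(); c=viewer.read_camera(n); im=c["img"]
    c["f"]=im.shape[0]/2/np.tan(np.radians(c["vertical_fov"])/2)
    if n=="wrist":
        M=np.array(c["mount"]); T=np.eye(4); T[:3,:3]=R.from_quat(s["tcp_rot"]).as_matrix(); T[:3,3]=s["position"]; c["W"]=T@M
    else:
        A=np.eye(4); A[:3,:3]=R.from_rotvec(np.ravel(c["rvec"])).as_matrix(); A[:3,3]=np.ravel(c["tvec"]); c["W"]=np.linalg.inv(A)
    return c
def rays(c,uv):
    uv=np.atleast_2d(uv).astype(float)
    d=np.c_[(uv[:,0]-c["cx"])/c["f"],(uv[:,1]-c["cy"])/c["f"],np.ones(len(uv))]
    return c["W"][:3,3], d@c["W"][:3,:3].T
def onplane(c,uv,z):
    o,d=rays(c,uv); return o+d*((z-o[2])/d[:,2])[:,None]
def cloud(c):
    h,w=c["range_z"].shape; v,u=np.mgrid[:h,:w]; o,d=rays(c,np.c_[u.ravel(),v.ravel()])
    return (o+d*c["range_z"].ravel()[:,None]).reshape(h,w,3)
def save(c,n): cv2.imwrite("pics/"+n,cv2.cvtColor(c["img"],cv2.COLOR_RGB2BGR))
def hsv(c): return cv2.cvtColor(c["img"],cv2.COLOR_RGB2HSV)
E
python3 - <<'E'
from h import *
s=bot.get_state(); print(s, bot.pinch_z)
a=[]
for n in("top","scene"):
    c=cam(n); a.append(c["img"]); print(n,c["W"].round(3).tolist(),c["f"],c["cx"],c["cy"])
    m=cv2.inRange(hsv(c),(5,130,80),(20,255,255)); P=cloud(c)
    k,l,st,_=cv2.connectedComponentsWithStats(m)
    for i in range(1,k):
        if st[i,4]>40:
            p=P[(l==i)&(c["range_z"]>0)]; print(st[i], np.median(p,0).round(3), p.min(0).round(3),p.max(0).round(3))
    save(c,n+".png")
E
```

```text
{'time': 0.0, 'joint_positions': array([ 1.0634832 ,  0.42673507,  0.0738324 ,  1.60661637, -0.03410311,
        1.11080182, -0.06710234]), 'joint_velocities': array([-0.00011481, -0.00037261, -0.00047136,  0.00128461, -0.00043142,
       -0.00123305,  0.00213532]), 'tau': array([-2.22561728e-03, -9.49823213e+01,  3.75933096e+00, -4.63510001e+01,
        1.91960199e-02,  1.02429520e-02,  9.04894165e-06]), 'position': array([ 0.23628076, -0.63195275,  0.30320381]), 'tcp_rot': array([ 9.84040330e-01,  1.77944390e-01, -1.57989069e-04, -6.31424250e-04]), 'force': array([ 0.20452764, -0.04399883, -0.4450668 ]), 'ft_torque': array([-0.00551937,  0.04320955, -0.00407818]), 'width': 1.0011052007743695} 0.0539
top [[0.017, -0.99, 0.143, 0.419], [-1.0, -0.016, 0.008, 0.008], [-0.006, -0.144, -0.99, 0.908], [0.0, 0.0, 0.0, 1.0]] 452.84455611126555 273.3293645154694 197.90837886737958
[148 163  49  27 360] [0.585 0.214 0.038] [0.559 0.167 0.034] [0.612 0.26  0.043]
[288 208  15  62 798] [ 0.469 -0.028  0.032] [ 0.409 -0.042 -0.004] [ 0.528 -0.014  0.038]
scene [[-0.731, -0.499, 0.465, 0.165], [-0.682, 0.526, -0.508, 0.438], [0.009, -0.688, -0.725, 0.669], [0.0, 0.0, 0.0, 1.0]] 380.1260849617856 273.26097216348836 205.84937424437044
[291 212  47  38 702] [ 0.462 -0.018  0.029] [ 0.408 -0.039  0.004] [ 0.533 -0.012  0.035]
[182 240  25  40 260] [0.583 0.216 0.038] [0.557 0.169 0.035] [0.611 0.259 0.041]
```

View pics/top.png

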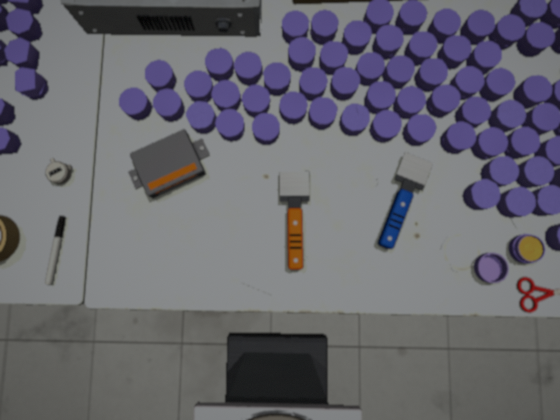

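View pics/scene.png

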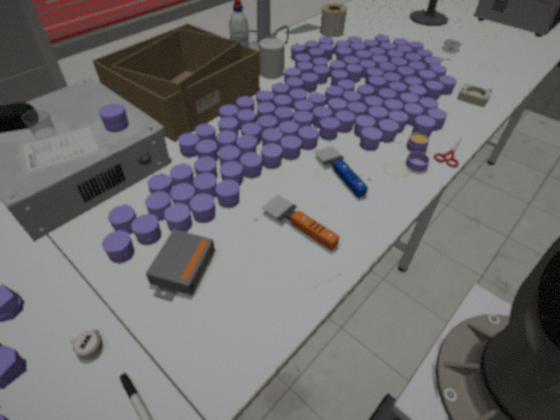

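The top picture shows the orange scraper with its handle at about (295,238) and its blade at (294,185), pointing away from the robot. The dock is at (168,163) with its stripe, on the mouth side, at (172,178), facing the robot. The blue scraper is at (397,215). The scene view agrees. Next I measure the axes.

```bash
cat >> h.py <<'E'
def biggest(m):
    k,l,st,_=cv2.connectedComponentsWithStats(m); return l,st,k
def rect(P):
    P=P[:,:2]; (c,s,a)=cv2.minAreaRect((P*1000).astype(np.float32)); b=cv2.boxPoints((c,s,a))
    e=[b[1]-b[0],b[2]-b[1]]; e=sorted(e,key=np.linalg.norm); L=e[1]
    return np.array(c)/1000,[np.linalg.norm(x).round(1) for x in e],np.degrees(np.arctan2(L[1],L[0]))
def orange(c,zs,zd,minA=150):
    """handle (seen at its top zs), stripe (zd): told apart by width"""
    m=cv2.inRange(hsv(c),(4,120,60),(22,255,255)); m=cv2.morphologyEx(m,cv2.MORPH_CLOSE,np.ones((9,9)))
    k,l,st,_=cv2.connectedComponentsWithStats(m)
    for i in range(1,k):
        if st[i,4]<minA: continue
        ct=max(cv2.findContours((l==i).astype(np.uint8),0,2)[0],key=len)[:,0]
        for z in (zs,zd): 
            r=rect(onplane(c,ct,z)); print(st[i],"z",z,"c",r[0].round(4),r[1],"yaw %.2f"%r[2])
E
python3 - <<'E'
from h import *
for n in("top","scene"):
    c=cam(n); print(n); orange(c,.032,.038)
    P=cloud(c); H=P[...,2]
    # dock top: points 30..46mm high near stripe
    q=(H>.031)&(H<.046)&(np.hypot(P[...,0]-.61,P[...,1]-.22)<.1)
    p=P[q]; print("dock top",len(p),[x if not hasattr(x,'round') else x.round(4) for x in rect(p)], p.mean(0).round(4))
    q=(H>.006)&(H<.05)&(np.abs(P[...,1]+.028)<.05)&(P[...,0]>.38)&(P[...,0]<.64)
    p=P[q]; print("scraper x range",p.min(0).round(4),p.max(0).round(4))
    b=p[p[:,0]>.56]; print("blade mean",b.mean(0).round(4))
print(R.from_quat(bot.get_state()["tcp_rot"]).as_matrix().round(3))
c=cam("wrist"); print(np.array(c["mount"]).round(3).tolist(),c["f"])
E
```

```text
top
[148 163  49  30 539] z 0.032 c [0.5824 0.2132] [np.float32(24.6), np.float32(100.0)] yaw -63.91
[148 163  49  30 539] z 0.038 c [0.5813 0.2118] [np.float32(24.4), np.float32(99.3)] yaw -63.91
[287 207  16  63 911] z 0.032 c [ 0.4695 -0.0276] [np.float32(28.5), np.float32(119.5)] yaw 2.01
[287 207  16  63 911] z 0.038 c [ 0.4692 -0.0274] [np.float32(28.3), np.float32(118.7)] yaw 2.01
[520 237  23  23 395] z 0.032 c [ 0.4575 -0.4803] [np.float32(41.9), np.float32(42.3)] yaw -89.03
[520 237  23  23 395] z 0.038 c [ 0.4573 -0.4769] [np.float32(41.6), np.float32(42.0)] yaw -89.03
dock top 2978 [array([0.6412, 0.2199]), [np.float32(137.1), np.float32(157.2)], np.float32(-63.6186)] [0.6162 0.2257 0.038 ]
scraper x range [ 0.4115 -0.0557  0.0061] [0.6042 0.0047 0.0363]
blade mean [ 0.5822 -0.026   0.0176]
scene
[290 212  48  38 773] z 0.032 c [ 0.4635 -0.0169] [np.float32(41.0), np.float32(124.4)] yaw 1.40
[290 212  48  38 773] z 0.038 c [ 0.4607 -0.0127] [np.float32(40.7), np.float32(123.2)] yaw 1.40
[182 240  29  40 397] z 0.032 c [0.583  0.2086] [np.float32(26.3), np.float32(99.2)] yaw -63.97
[182 240  29  40 397] z 0.038 c [0.5791 0.2108] [np.float32(26.0), np.float32(98.2)] yaw -63.97
dock top 2536 [array([0.6404, 0.2193]), [np.float32(140.3), np.float32(158.7)], np.float32(-64.2804)] [0.6155 0.2273 0.0374]
scraper x range [ 0.4076 -0.0573  0.006 ] [0.6034 0.0048 0.0353]
blade mean [ 0.581  -0.0257  0.017 ]
[[ 0.937  0.35  -0.   ]
 [ 0.35  -0.937  0.001]
 [-0.    -0.001 -1.   ]]
[[0.0, -0.965, -0.262, 0.067], [1.0, 0.0, 0.0, 0.001], [0.0, -0.262, 0.965, -0.07], [0.0, 0.0, 0.0, 1.0]] 314.6811340896792
```

Call:
send_rows:
  steps:
    - [[0.0224, -0.0239, 0.003, 0, 0, 0, -1], [0.0224, -0.0239, 0.003, 0, 0, 0, -1], [0.0224, -0.0239, 0.003, 0, 0, 0, -1], [0.0224, -0.0239, 0.003, 0, 0, 0, -1], [0.0224, -0.0239, 0.003, 0, 0, 0, -1], [0.0224, -0.0239, 0.003, 0, 0, 0, -1], [0.0224, -0.0239, 0.003, 0, 0, 0, -1], [0.0224, -0.0239, 0.003, 0, 0, 0, -1], [0.0224, -0.0239, 0.003, 0, 0, 0, -1], [0.0224, -0.0239, 0.003, 0, 0, 0, -1]]

```text
time: 1.08
position: [0.3628, -0.3284, 0.2739]
tcp_rot: [0.984, 0.178, 0.0, 0.0]
force: [0.8, 0.4, 0.2]
width: 1.002
```

Call:
send_rows:
  steps:
    - [[0.0224, -0.0239, 0.003, 0, 0, 0, -1], [0.0224, -0.0239, 0.003, 0, 0, 0, -1], [0.0224, -0.0239, 0.003, 0, 0, 0, -1], [0.0224, -0.0239, 0.003, 0, 0, 0, -1], [0.0224, -0.0239, 0.003, 0, 0, 0, -1], [0.0224, -0.0239, 0.003, 0, 0, 0, -1], [0.0224, -0.0239, 0.003, 0, 0, 0, -1], [0.0224, -0.0239, 0.003, 0, 0, 0, -1], [0.0224, -0.0239, 0.003, 0, 0, 0, -1], [0.0224, -0.0239, 0.003, 0, 0, 0, -1]]

```text
time: 1.92
position: [0.489, -0.0261, 0.244]
tcp_rot: [0.984, 0.178, 0.0, 0.0]
force: [-0.3, -0.6, -0.6]
width: 1.001
```

Call:
send_rows:
  steps:
    - [[0, 0, 0, 0, 0, 6.5, -1], [0, 0, 0, 0, 0, 6.5, -1], [0, 0, 0, 0, 0, 6, -1], [0, 0, 0, 0, 0, 0, -1], [0, 0, 0, 0, 0, 0, -1], [0, 0, 0, 0, 0, 0, -1]]

```text
time: 2.42
position: [0.4886, -0.0277, 0.244]
tcp_rot: [1.0, 0.015, 0.0, 0.0]
force: [-0.3, 0.1, 0.8]
width: 0.996
```

```bash
python3 - <<'E'
from h import *
s=bot.get_state(); print(s["time"],s["position"],s["joint_positions"].round(2)); print(R.from_quat(s["tcp_rot"]).as_matrix().round(3))
c=cam("wrist"); save(c,"w1.png"); orange(c,.032,.038)
P=cloud(c)
for y in range(0,420,60): print(P[y,280].round(3))
E
```

```text
2.4167 [ 0.48859268 -0.0276782   0.24397398] [ 0.19  0.21 -0.29  2.06  0.08  0.88 -1.69]
[[ 1.    0.03  0.  ]
 [ 0.03 -1.   -0.  ]
 [ 0.    0.   -1.  ]]
[  0  38  43  41 900] z 0.032 c [0.601  0.1921] [np.float32(15.6), np.float32(42.9)] yaw -63.84
[  0  38  43  41 900] z 0.038 c [0.6    0.1875] [np.float32(15.3), np.float32(42.0)] yaw -63.84
[ 264  152   32  121 3617] z 0.032 c [ 0.4723 -0.0289] [np.float32(28.7), np.float32(116.5)] yaw 1.72
[ 264  152   32  121 3617] z 0.038 c [ 0.4741 -0.0288] [np.float32(28.1), np.float32(114.1)] yaw 1.72
[ 0.659 -0.024 -0.   ]
[ 0.611 -0.025  0.   ]
[ 0.558 -0.027  0.018]
[ 0.505 -0.028  0.032]
[ 0.448 -0.03   0.033]
[ 0.363 -0.033 -0.001]
[ 0.5   -0.028  0.25 ]
```

View pics/w1.png

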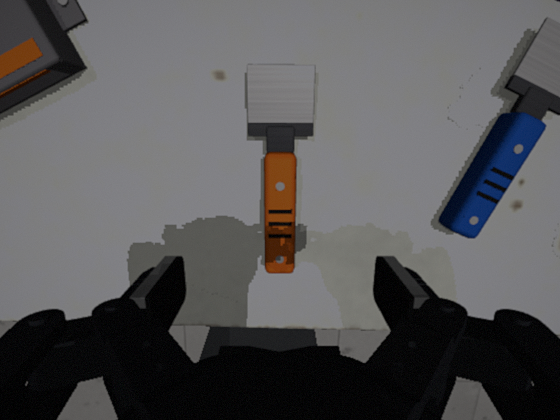

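The wrist view shows the scraper upright in the picture, with the handle at (280,212) and the blade at (281,95). Its yaw is 1.7°, the same as the tool's, and it is centred between the fingers. The dock corner is at top left and blue at (495,170), clear of the fingers. I go down and grip.

Call:
send_rows:
  steps:
    - [[0.002, 0.0005, 0.03, 0, 0, 0, -1], [0, 0, 0.03, 0, 0, 0, -1], [0, 0, 0.03, 0, 0, 0, -1], [0, 0, 0.03, 0, 0, 0, -1], [0, 0, 0.025, 0, 0, 0, -1], [0, 0, 0.014, 0, 0, 0, -1], [0, 0, 0.007, 0, 0, 0, -1], [0, 0, 0, 0, 0, 0, -1]]
  newtons: 50

```text
time: 3.13
position: [0.49, -0.0281, 0.0768]
tcp_rot: [1.0, 0.014, -0.001, -0.0]
force: [1.1, 0.4, -0.1]
width: 0.999
```

Call:
send_rows:
  steps:
    - [[0, 0, 0, 0, 0, 0, 0], [0, 0, 0, 0, 0, 0, 0.3], [0, 0, 0, 0, 0, 0, 1], [0, 0, 0, 0, 0, 0, 1], [0, 0, 0, 0, 0, 0, 1], [0, 0, 0, 0, 0, 0, 1], [0, 0, 0, 0, 0, 0, 1], [0, 0, 0, 0, 0, 0, 1]]
  newtons: 50

```text
time: 3.8
position: [0.491, -0.0281, 0.0788]
tcp_rot: [1.0, 0.013, 0.001, 0.0]
force: [-2.9, -0.9, 11.8]
width: 0.339
```

Call:
send_rows:
  steps:
    - [[0, 0, -0.01, 0, 0, 0, 1], [0, 0, -0.02, 0, 0, 0, 1], [0, 0, -0.02, 0, 0, 0, 1], [-0.0105, -0.0275, 0, 0, 0, 0, 1], [-0.0105, -0.0275, 0, 0, 0, 0, 1], [-0.0105, -0.0275, 0, 0, 0, 0, 1], [-0.0105, -0.0275, 0, 0, 0, 0, 1], [-0.0105, -0.0275, 0, 0, 0, 0, 1], [-0.0105, -0.0275, 0, 0, 0, 0, 1], [0, 0, 0, 0, 0, 0, 1]]

```text
time: 4.63
position: [0.4216, 0.1399, 0.1288]
tcp_rot: [1.0, 0.016, 0.0, -0.001]
force: [1.1, 0.6, -0.9]
width: 0.344
```

Call:
send_rows:
  steps:
    - [[0, 0, 0, 0, 0, -5, 1], [0, 0, 0, 0, 0, -5, 1], [0, 0, 0, 0, 0, -5, 1], [0, 0, 0, 0, 0, -5, 1], [0, 0, 0, 0, 0, -4.4, 1], [0, 0, 0, 0, 0, 0, 1], [0, 0, 0, 0, 0, 0, 1], [0, 0, 0, 0, 0, 0, 1]]

```text
time: 5.3
position: [0.4235, 0.1351, 0.1282]
tcp_rot: [0.975, 0.223, 0.0, 0.0]
force: [-0.1, 0.1, -2.1]
width: 0.34
```

```bash
python3 - <<'E'
from h import *
s=bot.get_state(); print(s["time"],s["position"],s["force"],s["width"]); M=R.from_quat(s["tcp_rot"]).as_matrix(); print(M.round(3), "yaw",np.degrees(np.arctan2(M[1,0],M[0,0])))
c=cam("wrist"); save(c,"w2.png"); orange(c,.082,.038)
E
```

```text
5.3 [0.42345173 0.13505114 0.1282488 ] [-0.06322288  0.11024495 -2.06381232] 0.3401341289824163
[[ 0.901  0.434  0.   ]
 [ 0.434 -0.901  0.   ]
 [ 0.     0.    -1.   ]] yaw 25.724649425120127
[ 243  193   73  154 9483] z 0.082 c [0.4303 0.1375] [np.float32(28.2), np.float32(68.0)] yaw 25.73
[ 243  193   73  154 9483] z 0.038 c [0.4099 0.1276] [np.float32(38.9), np.float32(93.7)] yaw 25.73
```

View pics/w2.png

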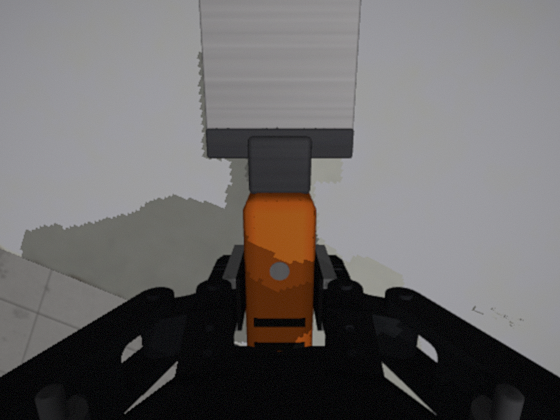

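The wrist view shows the scraper held straight: handle at (280,270), neck at (280,165), blade edges at columns 205 and 357. The dock is out of view, so I compare blade and dock in the top view.

```bash
python3 - <<'E'
from h import *
s=bot.get_state(); p0=np.array(s["position"]); M=R.from_quat(s["tcp_rot"]).as_matrix()
c=cam("wrist"); P=cloud(c); T=(P-p0)@M   # tool coords
for v,u in [(20,215),(20,280),(20,345),(110,215),(110,280),(110,345),(165,280),(205,280),(240,280)]: print("tool",v,u,T[v,u].round(4),"z",P[v,u,2].round(4))
print("front top edge",((onplane(c,[[280,194]],s["position"][2]-.0768+.032)-p0)@M).round(4))
t=cam("top"); save(t,"t2.png"); cv2.imwrite("pics/t2c.png",cv2.resize(cv2.imread("pics/t2.png")[100:270,100:320],None,fx=3.4,fy=3.4,interpolation=cv2.INTER_CUBIC))
orange(t,.082,.038)
E
```

```text
tool 20 215 [ 0.1038 -0.0233  0.0619] z 0.0663
tool 20 280 [0.1034 0.0009 0.0605] z 0.0677
tool 20 345 [0.1037 0.0251 0.0614] z 0.0668
tool 110 215 [ 0.0717 -0.0249  0.0612] z 0.067
tool 110 280 [0.0717 0.001  0.0609] z 0.0673
tool 110 345 [0.0717 0.027  0.0619] z 0.0663
tool 165 280 [0.0502 0.001  0.0584] z 0.0698
tool 205 280 [0.0359 0.001  0.0486] z 0.0796
tool 240 280 [0.0223 0.001  0.0461] z 0.0821
front top edge [[0.0411 0.001  0.0448]]
[148 163  49  30 563] z 0.082 c [0.5728 0.2013] [np.float32(24.0), np.float32(94.3)] yaw -63.91
[148 163  49  30 563] z 0.038 c [0.581  0.2116] [np.float32(25.3), np.float32(99.3)] yaw -63.91
[520 237  23  23 378] z 0.082 c [ 0.4564 -0.4511] [np.float32(37.9), np.float32(40.6)] yaw -39.86
[520 237  23  23 378] z 0.038 c [ 0.4584 -0.4755] [np.float32(40.0), np.float32(42.8)] yaw -39.86
```

View pics/t2c.png

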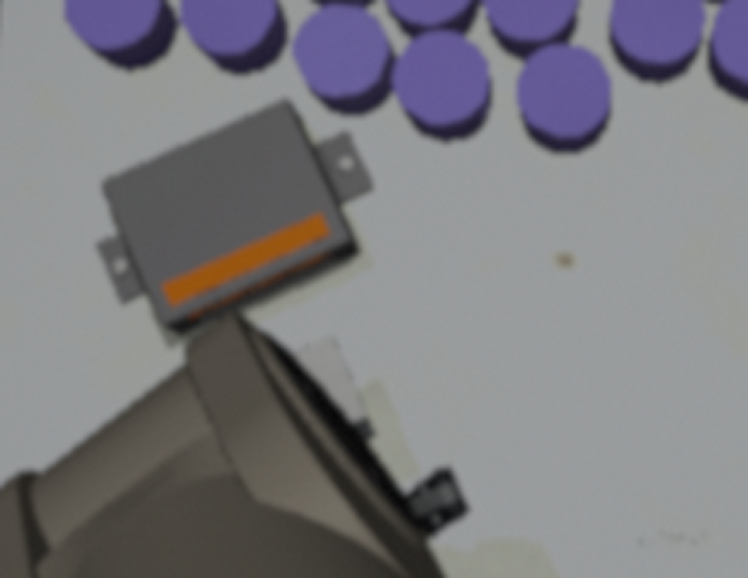

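```bash
python3 - <<'E'
from h import *
for n in("top","scene"):
    c=cam(n); P=cloud(c); h=hsv(c)
    pur=cv2.inRange(h,(110,60,0),(165,255,255))>0
    m=((P[...,2]>.030)&(P[...,2]<.045)&~pur&(np.hypot(P[...,0]-.618,P[...,1]-.226)<.095)).astype(np.uint8)
    m=cv2.morphologyEx(m,cv2.MORPH_OPEN,np.ones((5,5)))
    k,l,st,_=cv2.connectedComponentsWithStats(m); i=1+st[1:,4].argmax(); m=(l==i).astype(np.uint8)
    ct=cv2.findContours(m,0,2)[0][0][:,0]
    r=rect(onplane(c,ct,.038)); print(n,st[i],r)
    cv2.imwrite(f"pics/m_{n}.png",m*255)
    if n=="top":
        im=cv2.cvtColor(c["img"],cv2.COLOR_RGB2BGR)
        cv2.drawContours(im,[ct],-1,(0,255,0),1); a=cv2.resize(im[110:220,110:230],None,fx=5,fy=5,interpolation=0); cv2.imwrite("pics/dk.png",a)
E
```

```text
top [ 131  130   71   65 2852] (array([0.61391022, 0.22645433]), [np.float32(96.5), np.float32(119.9)], np.float32(-63.87827))
scene [ 147  230   66   56 2331] (array([0.60975903, 0.22814801]), [np.float32(97.1), np.float32(122.5)], np.float32(-63.906593))
```

View pics/dk.png

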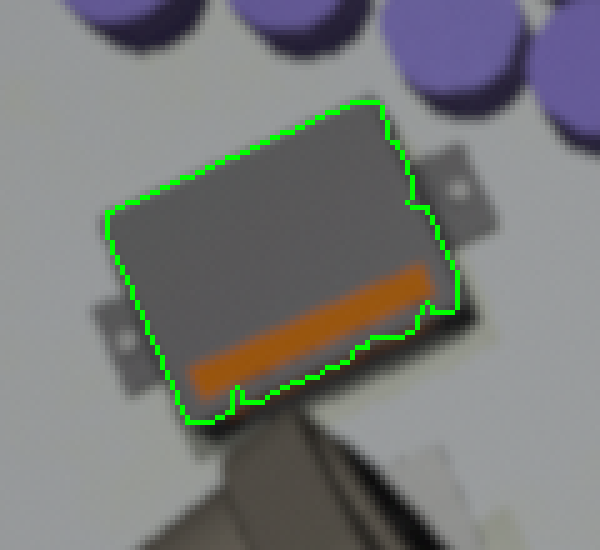

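The picture shows the dock top outlined by corners (105,212), (380,100), (460,310) and (190,424). It measures 96.5 x 120 mm, as it should, with slot yaw 26.1° and centre about (0.6125, 0.227). The edge is 47 mm before the mouth and laterally in line. I turn 0.4°, lower to 2 mm above the table and go in.

Call:
send_rows:
  steps:
    - [[0, -0.0005, 0.015, 0, 0, -0.4, 1], [0, 0, 0.015, 0, 0, 0, 1], [0, 0, 0.012, 0, 0, 0, 1], [0, 0, 0.005, 0, 0, 0, 1], [0, 0, 0, 0, 0, 0, 1], [0, 0, 0, 0, 0, 0, 1], [0.005, 0, 0, 0, 0, 0, 1], [0.01, 0, 0, 0, 0, 0, 1], [0.01, 0, 0, 0, 0, 0, 1], [0.005, 0, 0, 0, 0, 0, 1]]

```text
time: 6.38
position: [0.4522, 0.1501, 0.0815]
tcp_rot: [0.974, 0.227, 0.001, -0.0]
force: [-0.4, 0.0, -1.7]
width: 0.342
```

```bash
python3 - <<'E'
from h import *
s=bot.get_state(); p=np.array(s["position"]); M=R.from_quat(s["tcp_rot"]).as_matrix()
print(s["time"],p,s["force"],"yaw",np.degrees(np.arctan2(M[1,0],M[0,0])),"tilt",M[:,2].round(4))
a=np.radians(26.1); d=np.array([np.cos(a),np.sin(a)]); n=np.array([-d[1],d[0]])
q=p[:2]-np.array([.6125,.227]); print("along from mouth",q@d+.0475,"lat",q@n)
a_=cam("scene"); save(a_,"s3.png"); t=cam("wrist")
im=cv2.resize(cv2.imread("pics/s3.png")[170:330,120:340],None,fx=2.5,fy=2.5); w=cv2.cvtColor(t["img"],cv2.COLOR_RGB2BGR)[:300]; w=cv2.resize(w,(250,134))
im[-134:,-250:]=w; cv2.imwrite("pics/s3c.png",im)
E
```

```text
6.3833 [0.45218532 0.15005236 0.08154648] [-0.43423976  0.0127529  -1.74908263] yaw 26.28815814268809 tilt [ 0.002   0.0011 -1.    ]
along from mouth -0.13031928474999882 lat 0.0014276049413084783
```

View pics/s3c.png

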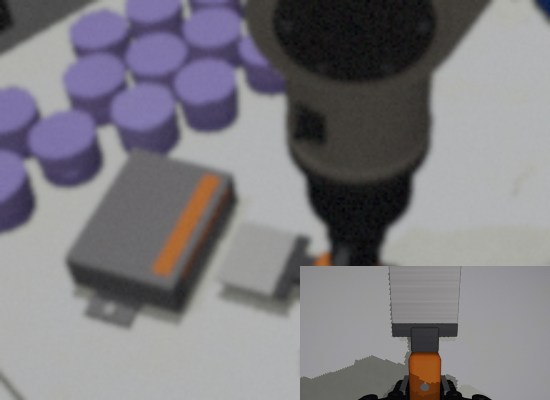

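The scene view shows the blade at (262,260) squarely in front of the slot, about 15 mm short of the dock face. I slide it in.

Call:
send_rows:
  steps:
    - [[0.005, 0, 0, 0, 0, 0, 1], [0.007, 0, 0, 0, 0, 0, 1], [0.007, 0, 0, 0, 0, 0, 1], [0.007, 0, 0, 0, 0, 0, 1], [0.007, 0, 0, 0, 0, 0, 1], [0.007, 0, 0, 0, 0, 0, 1]]

```text
time: 6.98
position: [0.4866, 0.1671, 0.0809]
tcp_rot: [0.974, 0.227, 0.0, -0.0]
force: [-0.2, -1.4, 0.0]
width: 0.337
```

Call:
send_rows:
  steps:
    - [[0.007, 0, 0, 0, 0, 0, 1], [0.007, 0, 0, 0, 0, 0, 1], [0.007, 0, 0, 0, 0, 0, 1], [0.007, 0, 0, 0, 0, 0, 1], [0.005, 0, 0, 0, 0, 0, 1], [0.005, 0, 0, 0, 0, 0, 1], [0, 0, 0.001, 0, 0, 0, 1], [0, 0, 0, 0, 0, 0, 1]]

```text
time: 7.65
position: [0.5199, 0.1835, 0.0797]
tcp_rot: [0.974, 0.227, -0.0, -0.0]
force: [-0.2, -0.5, -2.6]
width: 0.339
```

Call:
send_rows:
  steps:
    - [[0.002, 0, 0, 0, 0, 0, 1], [0.002, 0, 0, 0, 0, 0, 1], [0.002, 0, 0, 0, 0, 0, 1], [0.002, 0, 0, 0, 0, 0, 1], [0.001, 0, 0, 0, 0, 0, 1], [0, 0, 0, 0, 0, 0, 1]]
  newtons: 30

```text
time: 8.15
position: [0.5282, 0.1877, 0.08]
tcp_rot: [0.974, 0.228, 0.0, -0.0]
force: [0.3, 0.6, -1.3]
width: 0.343
```

Call:
send_rows:
  steps:
    - [[0.001, 0, 0, 0, 0, 0, 1], [0.001, 0, 0, 0, 0, 0, 1], [0.001, 0, 0, 0, 0, 0, 1], [0, 0, 0, 0, 0, 0, 1]]

```text
time: 8.48
position: [0.5309, 0.189, 0.08]
tcp_rot: [0.974, 0.227, 0.0, -0.0]
force: [0.0, 0.1, -1.6]
width: 0.343
```

```bash
python3 - <<'E'
from h import *
s=bot.get_state(); p=np.array(s["position"]); print(p,s["force"])
c=cam("wrist"); M=R.from_quat(s["tcp_rot"]).as_matrix(); save(c,"w4.png"); P=cloud(c); T=(P-p)@M
for v in range(0,260,15): print(v,T[v,280].round(4))
E
```

```text
[0.53088033 0.18897873 0.07998334] [ 1.39612635e-03  7.96336657e-02 -1.60403402e+00]
0 [0.1038 0.0009 0.0419]
15 [0.0997 0.0009 0.0421]
30 [0.0953 0.0009 0.0418]
45 [0.091  0.0009 0.0419]
60 [0.0864 0.0009 0.041 ]
75 [0.0821 0.0009 0.0425]
90 [0.0773 0.0009 0.0418]
105 [0.0726 0.0009 0.0418]
120 [0.0677 0.0009 0.0419]
135 [0.0627 0.0009 0.0415]
150 [0.0577 0.0009 0.0404]
165 [0.0523 0.0009 0.0421]
180 [0.0469 0.001  0.0421]
195 [0.0385 0.001  0.0545]
210 [0.0341 0.001  0.0477]
225 [0.0283 0.001  0.0466]
240 [0.0226 0.001  0.0453]
255 [0.0158 0.001  0.0465]
```

View pics/w4.png

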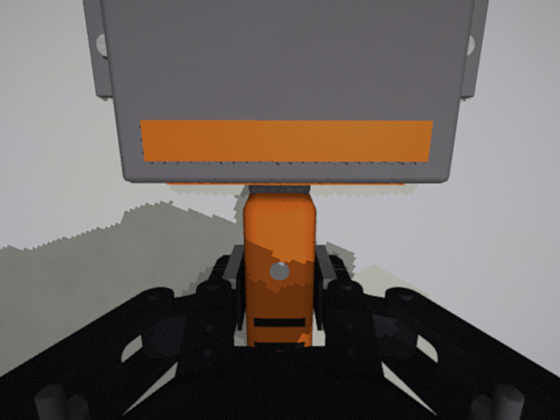

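The picture shows the dock front edge level at row 182, so the scraper is square to it. The handle is centred at column 280 against the dock's 286, about 2 mm off with 14 mm of slack. A gap of about 4 mm remains.

Call:
send_rows:
  steps:
    - [[0.001, 0.001, 0, 0, 0, 0, 1], [0.001, 0, 0, 0, 0, 0, 1], [0.001, 0, 0.0005, 0, 0, 0, 1], [0, 0, 0.0005, 0, 0, 0, 1]]

```text
time: 8.87
position: [0.5341, 0.1894, 0.0789]
tcp_rot: [0.974, 0.227, 0.0, -0.0]
force: [0.4, 0.3, -2.5]
width: 0.34
```

Call:
send_rows:
  steps:
    - [[0.001, 0, 0, 0, 0, 0, 1], [0.0005, 0, 0, 0, 0, 0, 1], [0, 0, 0, 0, 0, 0, 1]]

```text
time: 9.12
position: [0.5353, 0.1901, 0.0789]
tcp_rot: [0.974, 0.228, 0.0, -0.0]
force: [0.1, 0.6, -1.1]
width: 0.341
```

Call:
send_rows:
  steps:
    - [[0.0005, 0, 0, 0, 0, 0, 1], [0.0005, 0, 0, 0, 0, 0, 1], [0, 0, 0, 0, 0, 0, 1]]

```text
time: 9.37
position: [0.5362, 0.1904, 0.0789]
tcp_rot: [0.974, 0.227, 0.0, -0.0]
force: [-0.5, 0.6, -1.1]
width: 0.341
```

No contact yet, so I keep creeping.

Call:
send_rows:
  steps:
    - [[0.0007, 0, 0, 0, 0, 0, 1], [0.0005, 0, 0, 0, 0, 0, 1], [0, 0, 0, 0, 0, 0, 1]]

```text
time: 9.62
position: [0.5372, 0.1909, 0.0789]
tcp_rot: [0.974, 0.227, -0.0, -0.0]
force: [-1.0, -1.3, -0.8]
width: 0.341
```

Call:
send_rows:
  steps:
    - [[0.0005, 0, 0, 0, 0, 0, 1], [0.0005, 0, 0, 0, 0, 0, 1], [0, 0, 0, 0, 0, 0, 1]]

```text
time: 9.87
position: [0.5373, 0.191, 0.0789]
tcp_rot: [0.974, 0.227, -0.001, 0.0]
force: [-7.5, -3.2, 6.6]
width: 0.343
```

Contact is felt, about 8 N against the slot direction. I lower by a hair, release and retreat upward.

Call:
send_rows:
  steps:
    - [[0, 0, 0.0005, 0, 0, 0, 1], [0, 0, 0, 0, 0, 0, 1], [0, 0, 0, 0, 0, 0, 0.2], [0, 0, 0, 0, 0, 0, -0.2], [0, 0, 0, 0, 0, 0, -0.2], [0, 0, 0, 0, 0, 0, -0.2], [0, 0, 0, 0, 0, 0, -0.2]]

```text
time: 10.45
position: [0.5382, 0.1914, 0.0785]
tcp_rot: [0.974, 0.227, 0.0, -0.0]
force: [0.7, -0.1, -0.4]
width: 0.605
```

Call:
send_rows:
  steps:
    - [[0, 0, -0.005, 0, 0, 0, -0.2], [0, 0, -0.015, 0, 0, 0, -0.2], [0, 0, -0.03, 0, 0, 0, -0.2], [0, 0, -0.03, 0, 0, 0, -0.2], [-0.01, 0, -0.03, 0, 0, 0, -0.2], [-0.01, 0, -0.03, 0, 0, 0, -0.2], [0, 0, 0, 0, 0, 0, -0.2], [0, 0, 0, 0, 0, 0, -0.2], [0, 0, 0, 0, 0, 0, -0.2]]

```text
time: 11.2
position: [0.5201, 0.1824, 0.2185]
tcp_rot: [0.974, 0.227, 0.0, 0.0]
force: [0.6, 0.4, -0.1]
width: 0.601
```

```bash
python3 - <<'E'
from h import *
s=bot.get_state(); print(s["time"],s["position"],s["force"])
c=cam("wrist"); save(c,"w5.png"); orange(c,.032,.038)
P=cloud(c); h=hsv(c); m=cv2.inRange(h,(4,120,60),(22,255,255))>0
print("orange z pct",[np.percentile(P[240:][m[240:]][:,2],q).round(4) for q in(20,50,80)])
t=cam("top"); b=cv2.inRange(hsv(t),(100,150,50),(118,255,255)); o=cv2.inRange(cv2.cvtColor(cv2.imread("pics/top.png"),cv2.COLOR_BGR2HSV),(100,150,50),(118,255,255))
for x in(b,o): v,u=np.nonzero(x[180:260,370:420]); print("blue",u.mean(),v.mean(),len(u))
E
```

```text
11.2 [0.5201478  0.18238562 0.21848162] [ 0.56250009  0.37666785 -0.13104963]
[ 215  105  132   19 2495] z 0.032 c [0.5867 0.2132] [np.float32(13.5), np.float32(102.5)] yaw -63.70
[ 215  105  132   19 2495] z 0.038 c [0.5866 0.2132] [np.float32(13.2), np.float32(100.1)] yaw -63.70
[ 226  134  111  136 4753] z 0.032 c [0.5208 0.1803] [np.float32(87.4), np.float32(117.2)] yaw 26.30
[ 226  134  111  136 4753] z 0.038 c [0.5221 0.181 ] [np.float32(85.3), np.float32(114.4)] yaw 26.30
orange z pct [np.float64(0.0307), np.float64(0.0318), np.float64(0.0324)]
blue 25.19030303030303 38.15151515151515 825
blue 25.341133004926107 38.14039408866995 812
```

View pics/w5.png

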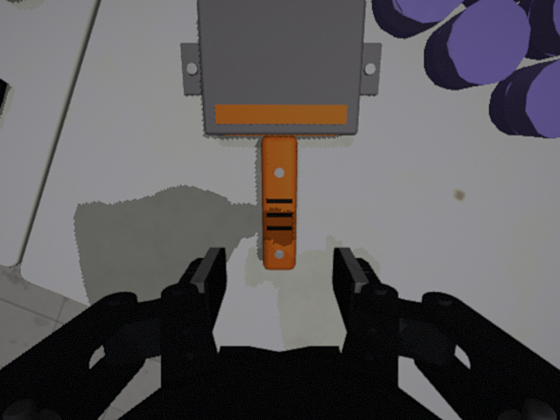

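The picture shows the handle at (279,205), upright and square, with its front at row 137 against the dock's front edge at row 135. Its top is 32 mm high, so it lies flat, and the gripper is clear. Blue has not moved.

```bash
python3 -c "
from h import *
hand_in()"
```

```text
the job is handed in; nothing more can be done
```

The orange scraper is in the dock slot, blade fully home, and released. The job was handed in at about 11 s of the 38 s allowed.

I gripped it near its balance point, lined it up with the slot at 26° and slid the blade in. I stopped when the handle met the dock front, felt as about 8 N of resistance. Then I released it and backed the gripper away upward.

Last checks:
- **Flat:** the handle top measured about 32 mm above the table.
- **In line:** its angle (26.3°) matches the dock's measured slot angle (26.1 to 26.3°). It sits 1–2 mm off centre, where the slot allows 14 mm.
- **Up against the dock:** no gap shows in the last picture.
- **Blue scraper:** it did not move (under 0.2 pixel in the top view).
- **Gripper:** it is clear and touching nothing, with the force reading near zero.

Two things disagreed slightly. The top and scene views placed the dock about 4 mm apart. Contact also came about 4–5 mm farther in than I had estimated, which is consistent with that error.

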